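Bring the sampling wheel's pocket to the top

TASK

Two hand-turned seed sampling wheels stand on the lab bench. Turn the larger wheel with your fingertips on its rim until the pocket in its rim points straight up, ready to be loaded with seed, then let go so that it stays there at rest. Leave the smaller wheel as it is and do not disturb the loose box of seedlings on the bench beyond the wheels.

Things in the scene. Friction and masses are not known exactly. Their poses are not given: they have to be found in the camera images.
- sampler: Larger sampler, fixed: base 110 x 144 x 12 mm, two uprights (28 mm wide, 23-33 mm either side of the wheel's middle, 130 mm high), white flat wheel upright between, 180 mm diameter, 18 mm thick, no handle: pinch the bare rim across its thickness. Origin: bench level, under the wheel's centre; axle 115 mm above it, along its x axis; z up. Yaw within 0.35 rad of zero.
- wheel (a joint): Larger wheel's angle, rad. 0: pocket (black-lined square notch through the rim, 31 mm wide, 20 mm deep) straight up. At angle a it lies at (y, z) = radius x (-sin a, cos a) from the axle in the sampler's frame: positive is the -y side. Starts at 0.9 to 1.8. Turns freely without stops; slight drag (0.015 N m) holds it where left.
- small_wheel_pocket (a point): Floor of the pocket in the smaller sampler's wheel: same build, wheel 120 mm in diameter, axle 85 mm above the bench, this point 40 mm from the axle, base 110 x 96 mm. It stands 240 to 380 mm to the left or right of the larger one and is to be left alone.
- germ_box: Loose clear plastic germination box of green seedlings, open on top, 90 x 120 x 60 mm, 0.25 kg, standing on the bench beyond the wheels. Origin: centre of its underside. To be left alone.

How it is judged:
By the outcome, as a careful person would: the job done as asked, in the order asked, and still so for the second after the job is handed in, with the robot touching nothing.
It also fails if it takes over 32 s, if anything falls off the work surface, if the arm or the gripper's body presses on something with over 40 N, if the wrist force passes 120 N, or if a joint passes its speed limit or range.

ROBOT

A 6-joint arm with a two-finger parallel gripper is mounted at the origin on the work surface. World frame = base frame: x ahead of the robot, y to its left, z up, the work surface at z = 0. Lengths are in mm, angles in rad, forces in N, time in s.
With the tool pointing down it reaches from about 275 to 750 mm from the base axis. Payload 10.2 kg.
Tool frame: the origin (TCP) lies midway between the tips of the shut fingers; the grasp point (between the pads) lies 19 mm behind it; x points along the fingers, y is the direction in which the jaws open and shut, and the axes are right-handed (so a half turn about x gives the same grasp; the last joint's range is limited). The gripper opens to 85 mm and grips with 20 to 120 N. Pads are 22 mm wide; open, the fingers measure 114 mm over their backs; the gripper's body (76 mm by 85 mm) begins 54 mm behind the grasp point. The pads swing forward as they close: fully open they stand 13 mm farther back than shut.
Start: joints at [1.011, 0.313, 1.498, -0, 1.331, -0.223], TCP at [173.509, 495.506, 231.294] pointing down, gripper open.
Joint ranges: [-2.94, 2.94], [-0.97, 2.17], [0.19, 2.56], [-1.23, 4.37], [0.02, 3.11], [-2.88, 2.88]. Speed limits (rad/s): [2.39, 2.39, 3.01, 3.14, 3.14, 3.14].

INTERFACE

Orientations are given as a unit quaternion [w, x, y, z].
In Python, from rig import ctrl gives the robot as it stands.
- The arm moves only by the tool arm_command, never from a script. Its argument "plan" is a list of rows, each a list of 5 numbers: the shift along the tool's x, y, z in m, then the turn about the tool's x in rad, then the opening, from 0 (shut) to 1 (fully open). A call has 1 to 12 rows; each row shifts and turns the commanded pose from where the row before left it, along the tool's axes as they then stand; what a row does not reach is not made up. A row lasts 1/8 s, in which the tool goes at most 62.5 mm and 10.7 degrees, less where a joint would pass 70% of its speed; a pose out of reach is approached as far as the arm can. A call with a gripper value outside its range is refused whole. The fingers move at their own pace and stop on an object; "squeeze" is the grip in N (left out, the last holds). Time passes only in rows, so rows that do not move let the fingers close. It gives the time, the measured TCP pose, the force and the opening at its end, in the units of the state.
- ctrl.sense(): the state, without advancing time (a new reading comes with each control period).
- ctrl.capture(name): name is "side" or "top" or "wrist"; returns a dict with "color" (420x560x3 uint8, red, green, blue), "fx", "fy", "cx", "cy" (pixels), "xyz" and "orientation" of the camera in the world; the wrist camera has in their place "hand_eye" (4x4, takes a point from camera to tool coordinates, whose origin is the TCP and whose axes are the tool frame's). Camera axes: x right, y up, looking along -z (the intrinsics and any distortion apply to the point x, -y, -z); pixel columns grow to the right and rows downward; lengths in mm; the calibration is good to about 2 mm. A picture is of the moment at which its call begins: read the wrist's pose just before it. There is no depth.
- ctrl.finish_job(): hands the job in, once; it reports no verdict.
Trained networks look in the newest picture that a camera, given by its name, has taken for a name from the list of things; names that differ only in an ending like _2 or _b are one class to them, and where a whole thing is asked for, a point or a joint stands for the part that bears it (a point fixed in the world has none). Each returns a list of dicts, best first, with "score" (0 to 1); they miss things now and then, are a little off and sometimes report something else, mostly with a low value. They report only what shows in the picture. A call takes as long as a camera call.
- ctrl.spot_in(camera, query): "uv" ([column, row] in pixels, amid what is visible of it).
- ctrl.regions_of(camera, query): "mask" (420x560 bool, what is visible of it) and "uv" ([column, row] in pixels, amid what is visible of it).
- ctrl.place_of(camera, query): "uv" ([column, row] in pixels: a listed point, or the origin of a listed thing).
The state is a dict: "time_s": time; "joints": joint angles; "dq": joint speeds; "tau": joint torques, N m; "eef_pos": TCP position; "ee_rot": TCP orientation; "force": force on the tool from outside, world axes, zero at the start; "wrist_torque": the same for the moment, N m; "grip_width": opening from 0.0 (shut) to 1.0 (fully open).
Only numpy, scipy, OpenCV 4.12 (cv2) and the standard library are available. Lean on these libraries where they do the work, as an engineer would, in place of code of your own. Each camera call takes 0.05 s, during which the arm holds its last target.

## Working session

There is one attempt and no reset: what is moved stays moved. The work goes in short steps, Python scripts to look and compute and a tool call to move; the robot and the scene stay as the last step left them, time stands still between calls to the robot, and variables do not carry over. Pictures are saved under pics/ and viewed, and the job is handed in when it is done.

Besides the shell and the picture viewer there is one more tool, called after "Emit:" as a command line: name --pt "numbers of a row" for each row, then --argument value for the rest. arm_command: Moves the arm, as the interface text tells. Its arguments: {"type":"object","properties":{"plan":{"type":"array"},"squeeze":{"type":"number"}},"required":["plan"]}

```bash
ls; mkdir -p pics; python3 - <<'E'
from rig import ctrl
import cv2,json
s=ctrl.sense();print(s)
for n in ["side","top","wrist"]:
    c=ctrl.capture(n);cv2.imwrite(f"pics/{n}0.png",c["color"][:,:,::-1])
    print(n,{k:(v.tolist() if hasattr(v,'tolist') else v) for k,v in c.items() if k!="color"})
    for q in ["sampler","wheel","small_wheel_pocket","germ_box"]:
        print(n,q,[(r["uv"],round(r["score"],2)) for r in ctrl.place_of(n,q)][:3],[(r["uv"],round(r["score"],2)) for r in ctrl.spot_in(n,q)][:2])
print(ctrl.sense()["time_s"])
E
```

```text
pics
{'time_s': 0.0, 'joints': array([ 1.01061480e+00,  3.13482921e-01,  1.49846381e+00, -2.66242121e-05,
        1.33105040e+00, -2.23403306e-01]), 'dq': array([ 8.93940979e-04,  1.95202884e-03,  5.57897878e-05, -8.46102371e-04,
        1.80766872e-03, -1.18253850e-03]), 'tau': array([-1.95848996e-03, -4.12260461e+01, -2.59742063e+01, -3.55708244e-04,
        4.13622693e-03,  5.98865981e-06]), 'eef_pos': array([173.3520717 , 495.25748655, 230.70819235]), 'ee_rot': array([ 0.69692452,  0.11804252,  0.69728684, -0.11896736]), 'force': array([-0.18435341,  0.39409347,  0.38791738]), 'wrist_torque': array([-0.01620394, -0.00309489, -0.05143921]), 'grip_width': 0.9966923102097593}
side {'fx': 474.71772680915166, 'fy': 474.71772680915166, 'cx': 280.9240147055487, 'cy': 212.91110360264426, 'xyz': [530.2255867216013, -541.0343871323603, 809.3722261859654], 'orientation': [0.9384518761492223, 0.3271618222503079, -0.033604743106467, -0.10556485899488967]}
side sampler [([225.6, 201.8], 0.7)] [([223.5, 190.9], 0.64)]Traceback (most recent call last):
  File "<stdin>", line 8, in <module>
ValueError: it knows: germ_box, sampler, small_wheel_pocket
```

```bash
python3 - <<'E'
from rig import ctrl
import cv2,json
for n in ["side","top","wrist"]:
    c=ctrl.capture(n);cv2.imwrite(f"pics/{n}0.png",c["color"][:,:,::-1])
    print(n,{k:(v.tolist() if hasattr(v,'tolist') else v) for k,v in c.items() if k!="color"})
    for q in ["sampler","small_wheel_pocket","germ_box"]:
        print(n,q,[(r["uv"],round(r["score"],2)) for r in ctrl.place_of(n,q)][:3],[(r["uv"],round(r["score"],2)) for r in ctrl.spot_in(n,q)][:2])
    try: print([(r["uv"],r["score"]) for r in ctrl.spot_in(n,"wheel")])
    except Exception as e: print(e)
print(ctrl.sense()["time_s"])
E
```

```text
side {'fx': 474.71772680915166, 'fy': 474.71772680915166, 'cx': 280.9240147055487, 'cy': 212.91110360264426, 'xyz': [530.2255867216013, -541.0343871323603, 809.3722261859654], 'orientation': [0.9384518761492223, 0.3271618222503079, -0.033604743106467, -0.10556485899488967]}
side sampler [([228.8, 200.0], 0.96)] [([225.6, 191.4], 0.84)]
side small_wheel_pocket [([250.6, 329.5], 0.72)] [([255.5, 309.9], 0.83)]
side germ_box [([331.4, 225.5], 0.88)] [([334.3, 218.6], 0.57)]
[]
top {'fx': 460.5681976672317, 'fy': 460.5681976672317, 'cx': 275.40748856743613, 'cy': 210.02542083871566, 'xyz': [551.1517838934428, -11.638158865535944, 926.4074947254768], 'orientation': [-0.6978696613607707, -0.05064267021801499, 0.033157143964022175, 0.7136622867361997]}
top sampler [([208.2, 263.1], 0.94)] [([207.0, 258.5], 0.73)]
top small_wheel_pocket [([396.1, 266.1], 0.77)] [([372.1, 256.2], 0.77)]
top germ_box [([268.0, 159.5], 0.56)] [([266.1, 158.2], 0.9)]
[([200.2, 262.5], 0.84)]
wrist {'fx': 326.25839567231486, 'fy': 326.25839567231486, 'cx': 276.0217605398599, 'cy': 215.62173544851623, 'hand_eye': [[0.0009533217657131424, 0.3058352631820238, -0.9520839684460564, -142.59038251354556], [0.9999974230291281, -0.002253203223538082, 0.0002775073595542796, -0.2610260642142981], [-0.0020603671304371446, -0.9520817795072087, -0.3058366230811348, -79.07210189264512], [0.0, 0.0, 0.0, 1.0]]}
wrist sampler [] []
wrist small_wheel_pocket [] []
wrist germ_box [] []
[]
1.35
```

View pics/side0.png

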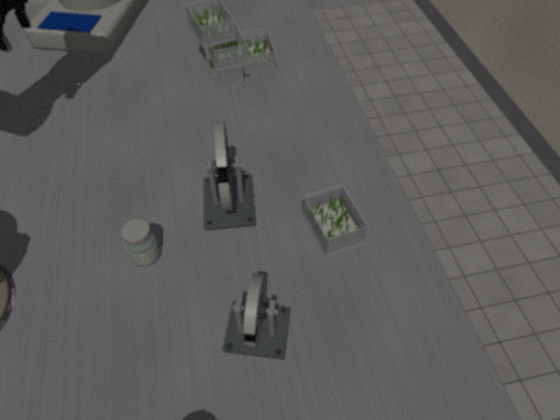

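View pics/top0.png

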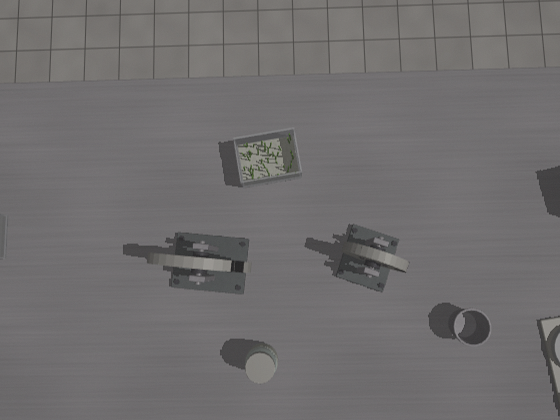

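View pics/wrist0.png

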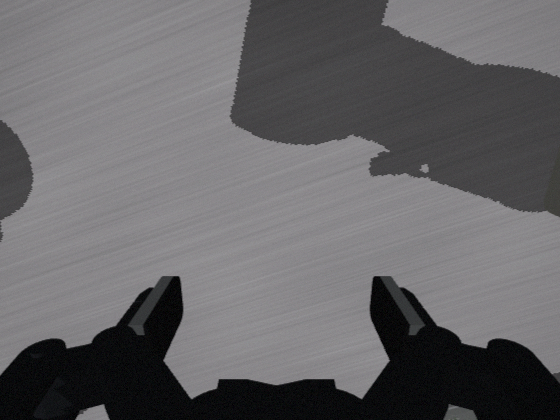

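The side view shows the larger sampler's base at about (228,200), with its pocket facing the near (−y) side at about (224,172). In the top view the sampler is at (208,263) and its pocket at about (237,267). The box is at (268,158) and the small sampler at (370,258). Next I'll crop in for the corners.

```bash
cat > h.py <<'E'
import numpy as np,cv2
from scipy.spatial.transform import Rotation as R
def proj(c,P):
    q=np.array(c["orientation"]);Rm=R.from_quat([q[1],q[2],q[3],q[0]]).as_matrix()
    p=(np.atleast_2d(P)-np.array(c["xyz"]))@Rm
    return np.c_[c["cx"]+c["fx"]*p[:,0]/-p[:,2], c["cy"]-c["fy"]*p[:,1]/-p[:,2]]
def ray(c,uv,z):
    q=np.array(c["orientation"]);Rm=R.from_quat([q[1],q[2],q[3],q[0]]).as_matrix()
    d=Rm@np.array([(uv[0]-c["cx"])/c["fx"],-(uv[1]-c["cy"])/c["fy"],-1]);o=np.array(c["xyz"])
    return o+d*(z-o[2])/d[2]
cams={"side":{'fx': 474.7177,'fy': 474.7177,'cx': 280.924,'cy': 212.9111,'xyz': [530.22558, -541.03438, 809.37222], 'orientation': [0.9384518761492223, 0.3271618222503079, -0.033604743106467, -0.10556485899488967]},
"top":{'fx': 460.5682,'fy': 460.5682,'cx': 275.40748,'cy': 210.02542,'xyz': [551.15178, -11.63816, 926.4075],'orientation': [-0.6978696613607707, -0.05064267021801499, 0.033157143964022175, 0.7136622867361997]}}
E
python3 - <<'E'
from h import *
for n,uv in [("side",(228.8,200)),("top",(208.2,263.1)),("side",(225.6,201.8))]: print(n,ray(cams[n],uv,0))
for n,uv in [("side",(331.4,225.5)),("top",(268,159.5))]: print("box",ray(cams[n],uv,0))
a=cv2.imread("pics/side0.png")[110:240,180:280];b=cv2.imread("pics/top0.png")[220:310,110:270]
f=lambda i:cv2.convertScaleAbs(i,alpha=1.8)
cv2.imwrite("pics/sc.png",cv2.resize(f(a),(460,598),interpolation=cv2.INTER_CUBIC));cv2.imwrite("pics/tc.png",cv2.resize(f(b),(800,450),interpolation=cv2.INTER_CUBIC))
E
```

```text
side [ 5.61742228e+02  1.47664740e+02 -1.13686838e-13]
top [557.80740464 147.25268165   0.        ]
side [554.01812059 144.10324653   0.        ]
box [763.89946963  28.30856233   0.        ]
box [766.64825066  23.19874223   0.        ]
```

View pics/sc.png

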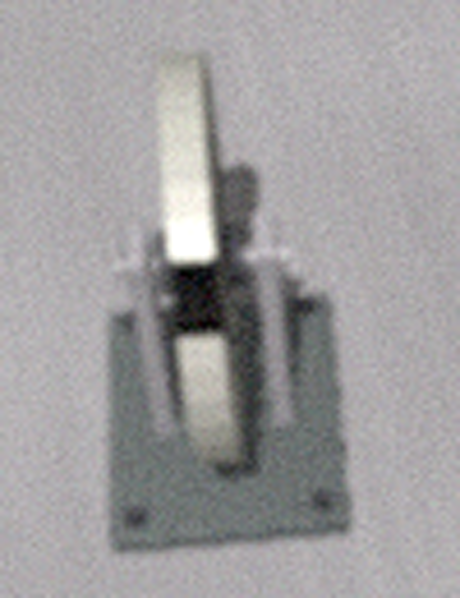

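View pics/tc.png

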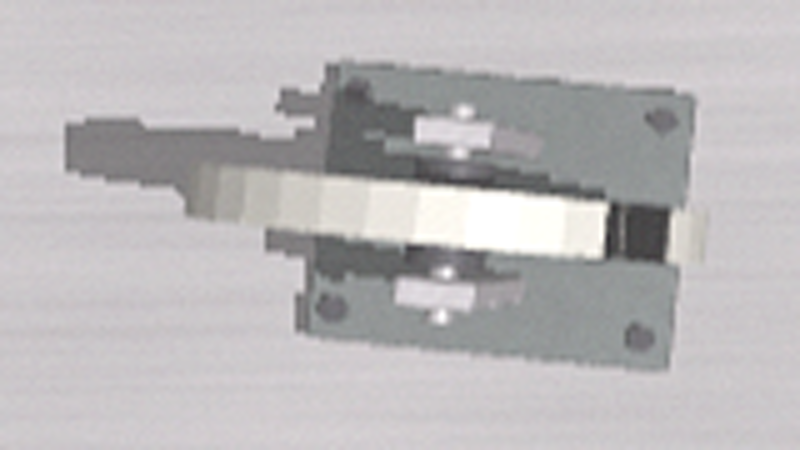

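```bash
cat > fit.py <<'E'
from h import *
from scipy.optimize import least_squares
obs=[("top",(55,72,12),(177,232.4)),("top",(55,-72,12),(248.6,239)),("top",(-55,-72,12),(243.6,294)),("top",(-55,72,12),(171,287)),
("side",(-55,-72,0),(204.6,229.6)),("side",(55,-72,0),(256.1,224.8)),
("top","u",(231.4,266.2)),("top","l",(243.8,267)),("side","u",(221.3,167.2)),("side","l",(224.6,182.4))]
def W(p,L):
    c,s=np.cos(p[2]),np.sin(p[2]);return np.array([p[0]+c*L[0]-s*L[1],p[1]+s*L[0]+c*L[1],L[2]])
def f(p):
    r=[]
    for n,L,uv in obs:
        if isinstance(L,str):
            t=p[3]+(-.173 if L=="u" else .173);L=(0,-90*np.sin(t),115+90*np.cos(t))
        r+=list(proj(cams[n],W(p,L))[0]-uv)
    return np.array(r)
if __name__=="__main__":
    s=least_squares(f,[558,147,0,1.2],x_scale=[1,1,.01,.01]);print(s.x);print(f(s.x).reshape(-1,2).round(1))
E
python3 fit.py
```

```text
[ 5.59048144e+02  1.42257934e+02 -1.02511359e-01  9.64185856e-01]
[[-0.3 -0.5]
 [-0.3 -1.4]
 [-0.3 -0.5]
 [-0.2  0.4]
 [-0.9  0.9]
 [-0.6  0.6]
 [ 0.3 -1.1]
 [ 0.2 -1. ]
 [-0.6 -0.5]
 [-2.1  0.6]]
```

```bash
cat > rel.py <<'E'
from rig import ctrl
from h import *
s=ctrl.sense();q=s["ee_rot"];Rm=R.from_quat([q[1],q[2],q[3],q[0]]).as_matrix()
print(s["time_s"],s["eef_pos"].round(1),"\n",Rm.round(4),s["grip_width"],s["force"].round(2))
yaw=-0.1025;C=np.array([559.,142.3,115]);ex=np.array([np.cos(yaw),np.sin(yaw),0]);ey=np.array([-ex[1],ex[0],0])
def tgt(g,r=80,back=24): return C-r*np.sin(g)*ey+np.array([0,0,r*np.cos(g)-back])
v=Rm.T@ex
th=np.arctan2(v[2],v[1]);th=(th+np.pi/2)%np.pi-np.pi/2
print("turn about x",th)
E
python3 - <<'E'
from rel import *
R2=Rm@R.from_rotvec([th,0,0]).as_matrix();print(R2.round(3))
t=tgt(.35);t2=t.copy();t2[2]=265
print(t,"shift in turned frame",R2.T@(t2-s["eef_pos"]),"in present", Rm.T@(t2-s["eef_pos"]),s["joints"])
E
```

```text
1.35 [173.5 495.5 231.3] 
 [[ 0.      0.3305  0.9438]
 [ 0.      0.9438 -0.3305]
 [-1.      0.      0.    ]] 0.999089626405554 [ 0.57 -0.22 -0.02]
turn about x 1.3365066601779612
[[ 0.     0.995 -0.102]
 [ 0.    -0.102 -0.995]
 [-1.     0.    -0.   ]]
[556.19315891 115.01215209 166.14981703] shift in turned frame [-33.70227777 419.6001328  339.35222668] in present [ -33.70227777 -232.6698922   486.91778204] [ 1.01059916e+00  3.12911902e-01  1.49767434e+00 -6.00017130e-06
  1.33098037e+00 -2.23406078e-01]
```

Emit:
arm_command --pt "-0.01 0 0 0.167 1" --pt "-0.01 0 0 0.167 1" --pt "-0.01 0 0 0.167 1" --pt "-0.004 0 0 0.167 1" --pt "0 0 0 0.167 1" --pt "0 0 0 0.167 1" --pt "0 0 0 0.167 1" --pt "0 0 0 0.167 1" --pt "0 0.02 0.016 0 1"

```text
time_s: 2.48
eef_pos: [191.3, 477.8, 265.2]
ee_rot: [-0.474, -0.525, -0.474, 0.525]
force: [0.7, -0.2, -0.5]
grip_width: 1.001
```

```bash
python3 - <<'E'
from rel import *
t2=tgt(.35);t2[2]=265
print(Rm.T@(t2-s["eef_pos"]),s["joints"])
E
```

```text
2.475 [191.3 477.8 265.2] 
 [[-2.000e-04  9.948e-01 -1.020e-01]
 [ 1.000e-04 -1.020e-01 -9.948e-01]
 [-1.000e+00 -2.000e-04 -0.000e+00]] 1.0013781067633183 [ 0.72 -0.17 -0.45]
turn about x 0.0003516541631507497
[5.36313933e-02 3.99954019e+02 3.23678457e+02] [9.61850955e-01 2.66974000e-01 1.46994038e+00 2.26164167e-04
 1.40475802e+00 1.06396191e+00]
```

Emit:
arm_command --pt "0 0.034 0.027 0 1" --pt "0 0.034 0.027 0 1" --pt "0 0.034 0.027 0 1" --pt "0 0.034 0.027 0 1" --pt "0 0.034 0.027 0 1" --pt "0 0.034 0.027 0 1" --pt "0 0.034 0.027 0 1" --pt "0 0.034 0.027 0 1" --pt "0 0.034 0.027 0 1" --pt "0 0.034 0.027 0 1" --pt "0 0.034 0.027 0 1" --pt "0 0.026 0.027 0 1"

```text
time_s: 3.98
eef_pos: [557.7, 113.3, 265.1]
ee_rot: [-0.474, -0.525, -0.474, 0.525]
force: [0.5, -0.4, 0.1]
grip_width: 0.999
```

```bash
python3 - <<'E'
from rel import *
t2=tgt(.35)
print(Rm.T@(t2-s["eef_pos"]))
for n in ["wrist","top","side"]:
    c=ctrl.capture(n);cv2.imwrite(f"pics/{n}1.png",c["color"][:,:,::-1])
E
```

```text
3.975 [557.7 113.3 265.1] 
 [[-2.000e-04  9.948e-01 -1.022e-01]
 [ 0.000e+00 -1.022e-01 -9.948e-01]
 [-1.000e+00 -2.000e-04 -0.000e+00]] 0.9987395772186435 [ 0.47 -0.36  0.06]
turn about x 0.0001667814391237421
[98.92852963 -1.65022928 -1.57439411]
```

View pics/wrist1.png

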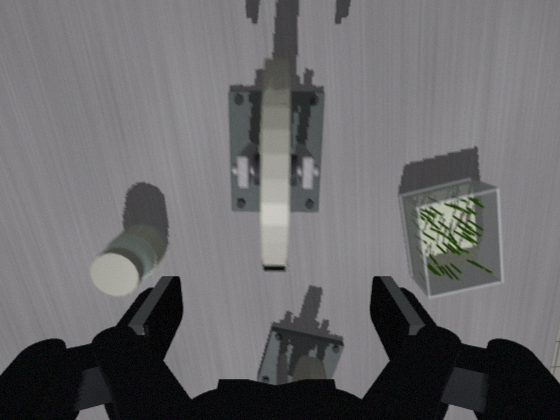

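View pics/side1.png

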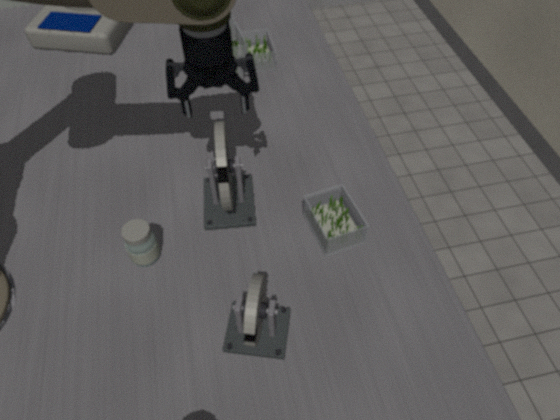

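The wrist view shows the wheel centred at column ~275, between the fingers, and parallel to the tool. I'll descend now and close gently.

Emit:
arm_command --pt "0.025 -0.0015 -0.0015 0 1" --pt "0.025 0 0 0 1" --pt "0.025 0 0 0 1" --pt "0.02 0 0 0 1" --pt "0.004 0 0 0 0.8" --pt "0 0 0 0 0.5" --pt "0 0 0 0 0.3" --pt "0 0 0 0 0.1" --pt "0 0 0 0 0.0" --pt "0 0 0 0 0.0" --squeeze 25

```text
time_s: 5.38
eef_pos: [555.7, 116.1, 167.0]
ee_rot: [0.474, 0.525, 0.473, -0.525]
force: [-1.2, -0.2, 6.4]
grip_width: 0.207
```

```bash
python3 - <<'E'
from rel import *
p0=s["eef_pos"]
for n in ["wrist","side"]:
    c=ctrl.capture(n);cv2.imwrite(f"pics/{n}2.png",c["color"][:,:,::-1])
d=p0-C;print("local y",d@ey,"lat",d@ex,"z",d[2])
# arc with pivot radius about grasp point
for back in (19,24,29):
    y,z=d@ey,d[2]+back;print(back,np.hypot(y,z),np.arctan2(-y,z))
E
```

```text
5.375 [555.7 116.1 167. ] 
 [[ 1.300e-03  9.947e-01 -1.024e-01]
 [ 1.000e-04 -1.024e-01 -9.947e-01]
 [-1.000e+00  1.200e-03 -3.000e-04]] 0.20711456734983671 [-1.19 -0.17  6.41]
turn about x -3.853014494747953e-05
local y -26.388404149151878 lat -0.6196818619499346 z 51.99785744676274
19 75.74327452368176 0.3558558291602876
24 80.44887948279607 0.33420108795789616
29 85.1880319323382 0.31494751304004925
```

View pics/wrist2.png

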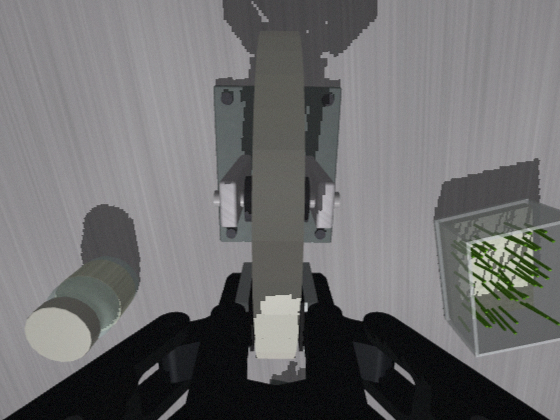

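Gripped: the opening of 0.207 is about 18 mm. Next is the first half of the arc.

Emit:
arm_command --pt "-0.0022 0 -0.0073 0 0" --pt "-0.0015 0 -0.0078 0 0" --pt "-0.0007 0 -0.008 0 0" --pt "0 0 -0.008 0 0" --pt "0.0009 0 -0.0079 0 0"

```text
time_s: 6.1
eef_pos: [560.0, 154.3, 170.1]
ee_rot: [0.475, 0.525, 0.473, -0.525]
force: [4.7, -4.7, 1.0]
grip_width: 0.21
```

```bash
python3 - <<'E'
from rel import *
for n in ["wrist","side","top"]:
    c=ctrl.capture(n);cv2.imwrite(f"pics/{n}3.png",c["color"][:,:,::-1])
a=cv2.imread("pics/side3.png")[90:240,160:300];
cv2.imwrite("pics/s3.png",cv2.resize(cv2.convertScaleAbs(a,alpha=1.8),None,fx=4,fy=4,interpolation=cv2.INTER_CUBIC))
d=s["eef_pos"]-C;print("local y",d@ey,"lat",d@ex,"z",d[2]);print(s["wrist_torque"])
E
```

```text
6.1 [560.  154.3 170.1] 
 [[ 0.0016  0.9947 -0.1024]
 [-0.0016 -0.1024 -0.9947]
 [-1.      0.0018  0.0015]] 0.21011071691965721 [ 4.69 -4.67  1.04]
turn about x -0.00010159105980700467
local y 12.061490280530249 lat -0.21146195506848428 z 55.07868109674146
[-1.09049269 -0.47008517 -0.3794828 ]
```

View pics/s3.png

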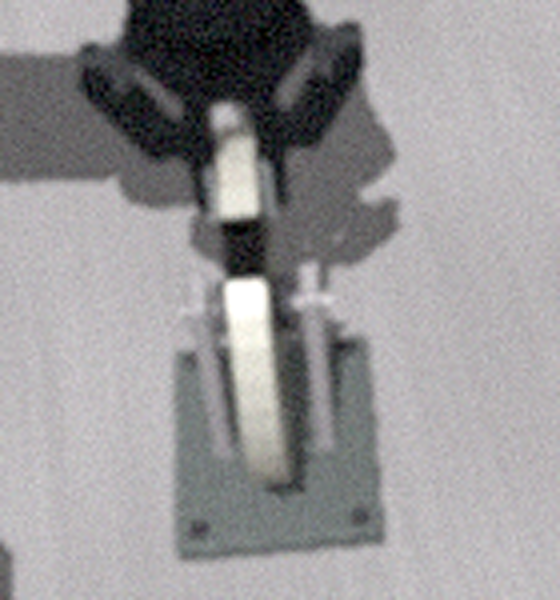

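The wheel is turning: the pocket has moved up to about (245,245) in the crop. I'll continue with the second half.

Emit:
arm_command --pt "0.0017 0 -0.0079 0 0" --pt "0.0024 0 -0.0076 0 0" --pt "0.0029 0 -0.0066 0 0" --pt "0.0034 0 -0.0063 0 0" --pt "0.004 0 -0.006 0 0" --pt "0 0 0 0 0"

```text
time_s: 7.0
eef_pos: [564.0, 189.0, 155.7]
ee_rot: [0.475, 0.526, 0.473, -0.524]
force: [6.4, -2.2, -0.3]
grip_width: 0.206
```

```bash
cat > look.py <<'E'
import sys
from rel import *
k=sys.argv[1]
for n in ["wrist","side","top"]:
    c=ctrl.capture(n);cv2.imwrite(f"pics/{n}{k}.png",c["color"][:,:,::-1])
e=lambda i,f:cv2.resize(cv2.convertScaleAbs(i,alpha=1.8),None,fx=f,fy=f,interpolation=cv2.INTER_CUBIC)
cv2.imwrite(f"pics/s{k}.png",e(cv2.imread(f"pics/side{k}.png")[90:240,180:280],4))
cv2.imwrite(f"pics/t{k}.png",e(cv2.imread(f"pics/top{k}.png")[220:310,110:270],5))
d=s["eef_pos"]-C;print("local y",d@ey,"lat",d@ex,"z",d[2])
E
python3 look.py 4
```

```text
7.0 [564.  189.  155.7] 
 [[ 3.100e-03  9.948e-01 -1.021e-01]
 [-3.000e-04 -1.021e-01 -9.948e-01]
 [-1.000e+00  3.100e-03 -0.000e+00]] 0.2056633028487867 [ 6.36 -2.23 -0.34]
turn about x 0.0002226631505519716
local y 46.96028748960596 lat 0.19384787728719066 z 40.70688000673633
```

View pics/s4.png

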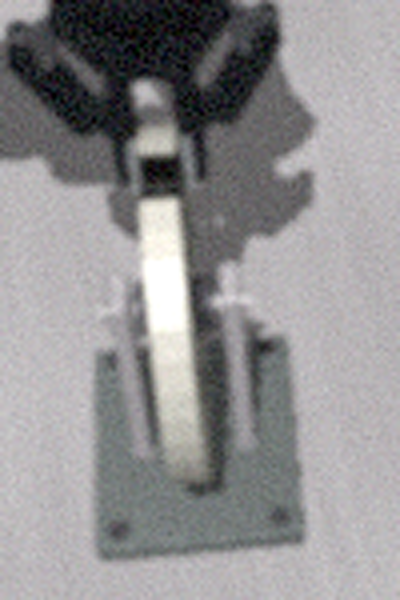

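View pics/top4.png

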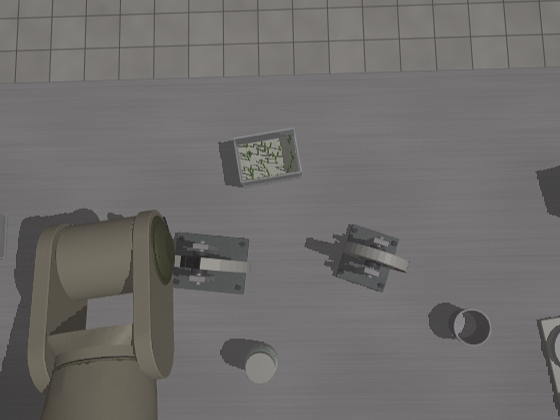

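View pics/wrist4.png

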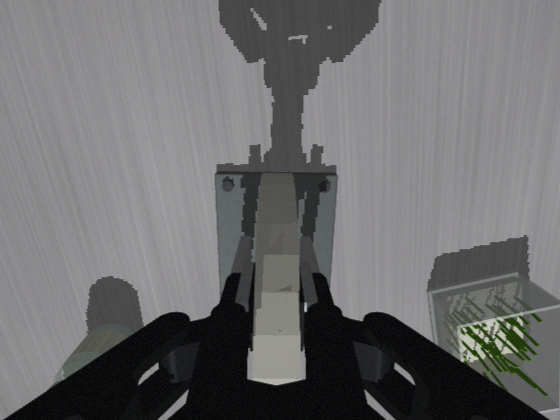

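```bash
python3 - <<'E'
from fit import *
p=[559.05,142.26,-.1025]
for a in (-.1,-.05,0,.05,.1):
    o=[]
    for n in("side","top"):
        for t in (-.173,.173):
            t+=a;o.append(proj(cams[n],W(p,(0,-90*np.sin(t),115+90*np.cos(t))))[0].round(1))
    print(a,o)
E
```

```text
-0.1 [array([217.5, 125.1]), array([217.9, 134.8]), array([174.2, 260.5]), array([193.2, 262.1])]
-0.05 [array([217.5, 126.2]), array([218. , 136.6]), array([176.8, 260.7]), array([196.1, 262.3])]
0 [array([217.6, 127.4]), array([218.2, 138.5]), array([179.4, 261. ]), array([199. , 262.6])]
0.05 [array([217.6, 128.7]), array([218.3, 140.4]), array([182.1, 261.2]), array([201.9, 262.8])]
0.1 [array([217.7, 130.1]), array([218.5, 142.5]), array([184.9, 261.4]), array([204.7, 263. ])]
```

View pics/t4.png

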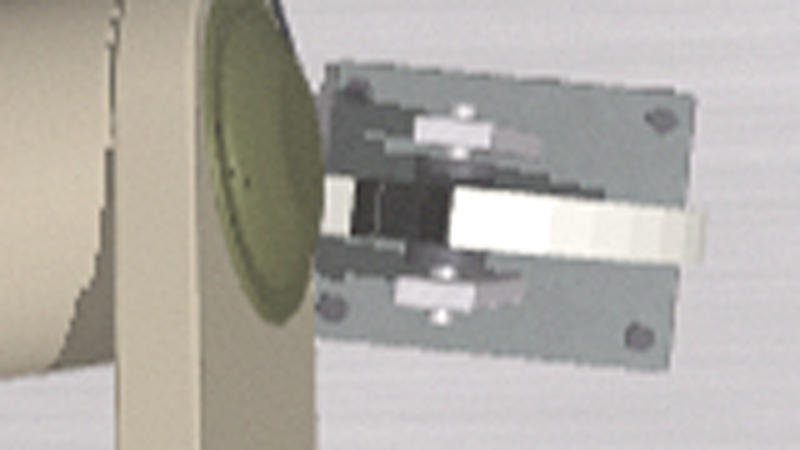

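Emit:
arm_command --pt "0.0007 0 -0.001 0 0" --pt "0 0 0 0 0" --pt "0 0 0 0 0.3" --pt "0 0 0 0 0.5" --pt "0 0 0 0 0.8" --pt "0 0 0 0 1" --pt "0 0 0 0 1" --pt "-0.015 0 0 0 1" --pt "-0.03 0 0 0 1" --pt "-0.03 0 0 0 1" --pt "-0.03 0 0 0 1" --pt "-0.02 0 0 0 1"

```text
time_s: 8.65
eef_pos: [563.1, 190.2, 282.4]
ee_rot: [0.474, 0.526, 0.473, -0.524]
force: [-0.4, -0.0, -0.3]
grip_width: 1.001
```

Emit:
arm_command --pt "0 -0.03 -0.04 0 1" --pt "0 -0.03 -0.04 0 1" --pt "0 -0.03 -0.04 0 1"

```text
time_s: 9.02
eef_pos: [484.7, 319.9, 281.0]
ee_rot: [0.474, 0.525, 0.474, -0.524]
force: [-0.1, 0.4, -0.8]
grip_width: 1.001
```

```bash
python3 look.py 5
```

```text
9.025 [484.7 319.9 281. ] 
 [[ 1.300e-03  9.948e-01 -1.022e-01]
 [ 6.000e-04 -1.022e-01 -9.948e-01]
 [-1.000e+00  1.200e-03 -7.000e-04]] 1.0005223357946165 [-0.13  0.37 -0.83]
turn about x 0.0001306444256479189
local y 169.04140379428722 lat -92.04039337912798 z 165.99320393119626
```

View pics/s5.png

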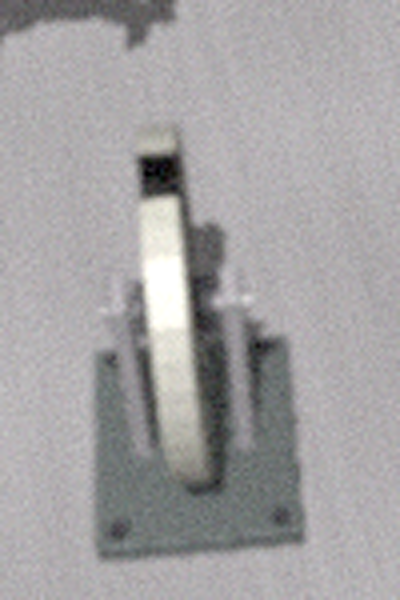

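View pics/t5.png

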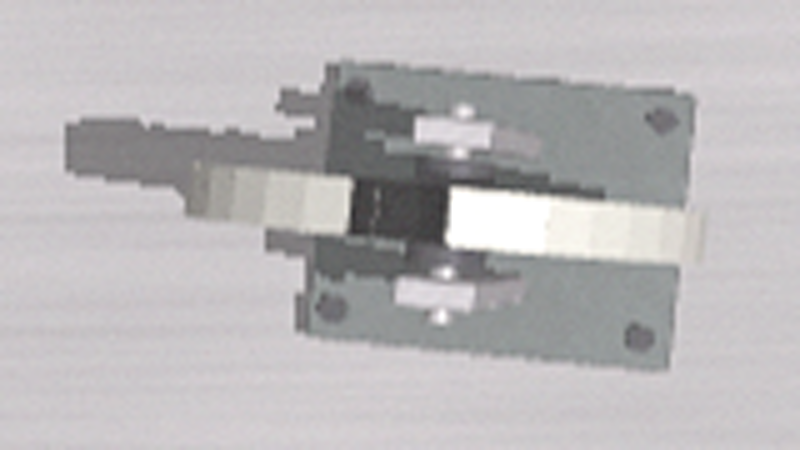

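The near pocket edges read 199.4 (top column, expected 199.3) and 138.5 (side row, expected 138.5), so the angle is about 0.00 to 0.01 rad. Before handing in, I'll check that nothing is still moving and that the box and small wheel are unchanged.

```bash
python3 - <<'E'
from rig import ctrl
import cv2,numpy as np
for i in range(8): c=ctrl.capture("top")["color"]
d=lambda a,b,r:np.abs(cv2.GaussianBlur(a,(0,0),1).astype(int)-cv2.GaussianBlur(b,(0,0),1))[r].max()
n=c[:,:,::-1].copy();p=cv2.imread("pics/top5.png");o=cv2.imread("pics/top0.png")
print("wheel drift",d(n,p,np.s_[225:300,140:260]),"box",d(n,o,np.s_[120:195,210:310]),"small",d(n,o,np.s_[215:300,300:420]))
print(ctrl.sense()["time_s"],ctrl.finish_job())
E
```

```text
wheel drift 2 box 2 small 2
the job is handed in; nothing more can be done
9.575 None
```

The larger wheel's pocket now points straight up, and the job was handed in at 9.6 s of the 32 s allowed. I pinched the bare rim, turned the wheel about 0.96 rad in one stroke, nudged it slightly, then opened the fingers and backed clear.

- **Angle:** after release, the near pocket edge matched the expected position in both views. That puts the wheel at about 0.00 to 0.01 rad, with camera calibration adding roughly ±0.02 rad.
- **At rest:** the wheel did not move between top-camera pictures about 0.5 s apart, with the gripper well away from it.
- **Left alone:** the box of seedlings and the smaller wheel look the same as at the start in the top camera.
- **Forces:** wrist force readings at the end of each move stayed below 10 N.
- **Disagreement:** before the final nudge, the far pocket edge in the side view read about 0.07 rad while the other edges read about 0.02. I went with the others, because the fingers were still around the wheel in that picture. I did not measure that edge again after release.

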